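# Pull the guarded release switch of a part-marking station with the bent reset rod

### The job

Take the bent rod with the red handle off its fork rest, reach with it over the yellow shield under the wire canopy, and gently pull the orange-tipped toggle switch all the way towards the shield until it meets its stop, moving the switches only with the rod. Leave the white-tipped switch alone and do not lean on the guard. Then hang the rod back in both forks of its rest as it hung before, let go, and leave everything else where it stands.

Things in the scene. Friction and masses are not known exactly. Their poses are not given: they have to be found in the camera images.
- guard: fixed switch bay; origin on the table under it, x from the front shield to the back (points to the robot's left and ahead), z up. Grey bed 40 mm high, x -68..98, y +-125 mm. Yellow front shield at x = -60 (6 mm thick), yellow side cheeks at y = +-119 (x -60..90), all with top at z = 115 mm. A 6 mm wire crosses the back at x = 92, z = 75. Behind the switches all is clear up to it.
- canopy (a point): middle of the front edge of the wire canopy over the bay (guard x = -155, y = 0, z = 250 mm). Bars 6 to 8 mm thick, 38 mm apart, underside at z = 246, covering guard x -159..92, y +-119 mm. Only two 14 mm posts at the back corners (x = 88, y = +-119) carry it: between the shield and cheek tops (115) and the canopy (246) the front and both sides are open.
- amber: housing of the switch with the ORANGE paddle (the one to pull): black block 50 x 36 x 14 mm fixed on the bed, origin at the centre of its underside (z = 40 mm), axes parallel to the guard's. It stands at guard x = 0 and guard y = +45 or -45 mm; the white switch has the other place.
- amber_pivot (a point): pivot of the orange lever, 20 mm above its housing's origin; the axis runs along y. A 9 mm stick carries a paddle 12 mm thick, 28 mm wide (y) and 22 mm long, centred 45 mm from the pivot (end 56 mm from it).
- amber_lever (a joint): angle of the orange lever, 0 to 1.0 rad. At 0 it leans 0.5 rad from vertical away from the front shield (to +x of the guard), at 1.0 it leans 0.5 rad towards the shield (-x) and meets a stop. Dry friction holds it where it is left; moving it takes about 3 N at the paddle's middle, up to twice that lower down. It starts between 0 and 0.15.
- white: housing of the switch with the WHITE paddle, the same in every size; not to be operated
- white_lever (a joint): angle of the white lever, 0 to 1.0 rad, as for the orange one; starts between 0 and 0.15
- rest: fixed rest for the rod; origin on the table under its centre, x along the hanging rod from handle to foot. Dark base plate 150 x 80 x 12 mm; two aluminium posts 8 mm thick at x = +-45 mm, each topped by a black V fork open upwards, sides at 45 degrees, 45 mm wide at the mouth, top at z = 168 mm.
- fork_line (a point): midway between the forks at the height (z = 150 mm) of the axis of the rod's 7 mm level bar when it lies in both forks. Then the handle's centre is at rest x = -140 mm (starts within +-5; the bar has about 12 mm of play each way), y = 0, z = 60 mm, and the rod's axes are parallel to the rest's.
- rod: the loose bent rod, 0.1 to 0.17 kg; origin at the handle's centre. Red handle 90 x 16 x 22 mm (x, y, z). A 7 mm steel bar leaves its front end to (55, 0, 0), rises to (75, 0, 90), runs level to (205, 0, 90) and goes down to the foot at (205, 0, 10) mm. Centre of mass about 125 mm ahead of and 50 mm above the origin.
- rod_handle (a point): centre of the rod's handle, axes as for the rod
- rod_tip (a point): centre of the 12 mm black ball at the rod's foot, axes as for the rod
- caliper: bystander: steel caliper with a black head, 150 x 60 x 10 mm, lying; origin at its underside
- housing: bystander: aluminium block 50 x 36 x 20 mm with a 24 mm boss, 32 mm high in all; origin at the centre of its underside
- bushing: bystander: brass flanged bushing, 36 mm across, 24 mm high; origin at the centre of its underside
- jar: bystander: amber jar, 48 mm across, 60 mm high; origin at the centre of its underside
- driver: bystander: screwdriver with a green handle, lying
- module: bystander: black module 70 x 60 x 34 mm; origin at the centre of its underside
- cup: bystander: steel cup, 64 mm across, 50 mm high; origin at the centre of its underside
Mind the look-alikes: they are no part of the job. What is shaped like the rest but blue or pink is not meant.

How it is judged (in metres and radians):
On the way, in this order (a step that is already met when the one before it is completed fails the run):
1. the rod is lifted clear of its rest (contact force between rod and rest below 0.05 N and distance of rod_handle from where it was at the start of the episode above 0.04 m), for 0.2 s.
2. the rod's foot is lowered behind the shield, below its top edge (x of rod_tip in the frame of guard between -0.03 and 0.09 m and z of rod_tip in the frame of guard below 0.115 m and value of joint amber_lever below 0.9 rad and y of rod_tip in the frame of guard between -0.11 and 0.11 m).
3. the orange lever is pulled home while the rod touches it (value of joint amber_lever above 0.93 rad and contact force between rod and amber above 0.3 N).
At the end, for the whole second after the job is handed in: Orange lever within 0.08 rad of its stop on the shield's side, white lever below 0.3 rad, rod hanging free and still in both forks: handle centre within 17 mm along, 15 mm across, 10 mm in height of its hanging place, upright within 0.15 rad, along the rest within 0.12 rad (value of joint amber_lever above 0.92 rad and value of joint white_lever below 0.3 rad and x of rod_handle in the frame of rest between -0.157 and -0.123 m and y of rod_handle in the frame of rest between -0.015 and 0.015 m and z of rod_handle in the frame of rest between 0.05 and 0.07 m and angle between rod's own z axis and vertical below 0.15 rad and angle between the x axis of rod and the x axis of rest, either way round below 0.12 rad and contact force between rod and rest above 0.2 N and linear speed of rod below 0.02 m/s); the robot touches nothing.
It fails at once if the white lever is moved (beyond 0.3 rad) (value of joint white_lever above 0.3 rad).
It fails at once if a finger or the arm touches a switch (contact force between any of the fingers, the arm and amber above 0.5 N or contact force between any of the fingers, the arm and white above 0.5 N).
It fails at once if the rod pulls or presses on the switch with more than 25 N (contact force between rod and amber above 25 N).
It fails at once if the guard is leaned on or struck with more than 20 N (contact force between anything else and guard above 20 N).
It fails at once if a bystander is shifted by more than 20 mm (distance of any of caliper, housing, bushing, jar, driver, module, cup from where it was at the start of the episode above 0.02 m).
It also fails if it takes over 72 s, if anything falls off the work surface, if the arm or the gripper's body presses on something with over 40 N, if the wrist force passes 120 N, or if a joint passes its speed limit or range.

### The arm

A 6-joint arm with a two-finger parallel gripper is mounted at the origin on the work surface. World frame = base frame: x ahead of the robot, y to its left, z up, the work surface at z = 0. Lengths are in mm, angles in rad, forces in N, time in s.
With the tool pointing down it reaches from about 300 to 850 mm from the base axis. Payload 4.2 kg.
Tool frame: the origin (TCP) lies between the finger pads; the fingertips stand 19 mm ahead of it and the grasp point (between the pads) is the TCP (bot.tip_reach is the distance from the TCP to the fingertips, in mm); z points along the fingers, x is the direction in which the jaws open and shut, and the axes are right-handed (so a half turn about z gives the same grasp; the last joint's range is limited). The gripper opens to 91 mm and grips with 3 to 60 N. Pads are 32 mm wide; open, the fingers measure 118 mm over their backs; the gripper's body (76 mm by 178 mm) begins 60 mm behind the grasp point.
Start: joints at [-1.327, 0.32, 1.565, -0, 1.257, -0.02], TCP at [149.934, -555.123, 232.976] pointing down, gripper open.
Joint ranges: [-3.11, 3.11], [-0.84, 2.01], [0.21, 2.61], [-1.34, 4.49], [0.05, 2.63], [-2.56, 2.56]. Speed limits (rad/s): [2.57, 2.57, 3.14, 3.14, 3.14, 3.14].

### API

Orientations are given as a rotation vector (axis times angle).
In Python, from rig import status, viewer, bot gives the robot as it stands. The module is installed in compiled form; this text tells all that it offers.
- The arm moves only by the tool jog_arm, never from a script. Its argument "targets" is a list of rows, each a list of 4 numbers: the shift along the tool's x, y, z in m, then the turn about the tool's z in degrees. A call has 1 to 12 rows; each row shifts and turns the commanded pose from where the row before left it, along the tool's axes as they then stand; what a row does not reach is not made up. A row lasts 1/8 s, in which the tool goes at most 62.5 mm and 10.7 degrees, less where a joint would pass 70% of its speed; a pose out of reach is approached as far as the arm can. A call is refused whole if a number of a shift passes 0.0625 or a number of a turn 10.7, either way. A call with a gripper value outside its range is refused whole. "hand" is the finger opening in m, from 0 to 0.0912, set as the call begins (left out, the last holds). The fingers move at their own pace and stop on an object; "force" is the grip in N (left out, the last holds). Time passes only in rows, so rows that do not move let the fingers close. It gives the time, the measured TCP pose, the force and the opening at its end, in the units of the state.
- status.observe(): the state, without advancing time (a new reading comes with each control period).
- viewer.camera(name): name is "scene" or "top"; returns a dict with "color" (420x560x3 uint8, blue, green, red), "depth" (420x560 float32, mm along the optical axis (not along the pixel's ray), 0 where there is no reading), "intrinsics" (3x3 intrinsics, pixels), "eye" and "attitude" of the camera in the world. Camera axes: x right, y down, z forward; pixel columns grow to the right and rows downward; lengths in mm; the calibration is good to about 2 mm. A picture is of the moment at which its call begins.
- bot.job_done(): hands the job in, once; it reports no verdict.
The state is a dict: "t": time; "qpos": joint angles; "joint_velocities": joint speeds; "effort": joint torques, N m; "tcp_pos": TCP position; "tcp_rot": TCP orientation; "force": force on the tool from outside, world axes, zero at the start; "moment": the same for the moment, N m; "gripper_width": finger opening in mm.
Only numpy, scipy, OpenCV 4.12 (cv2) and the standard library are available. Lean on these libraries where they do the work, as an engineer would, in place of code of your own. Each camera call takes 0.05 s, during which the arm holds its last target.

## Working session

There is one attempt and no reset: what is moved stays moved. The work goes in short steps, Python scripts to look and compute and a tool call to move; the robot and the scene stay as the last step left them, time stands still between calls to the robot, and variables do not carry over. Pictures are saved under pics/ and viewed, and the job is handed in when it is done.

Besides the shell and the picture viewer there is one more tool, called after "Emit:" by a JSON object that holds its "op" and its "data", one argument or row to a line. jog_arm: Moves the arm, as the interface text tells. Its arguments: {"type":"object","properties":{"targets":{"type":"array","items":{"type":"array","items":{"type":"number"}}},"hand":{"type":"number"},"force":{"type":"number"}},"required":["targets"]}

```bash
mkdir -p pics; cat > h.py <<'E'
import numpy as np, cv2
from rig import status, viewer, bot
def snap(n,tag):
    d=viewer.camera(n); cv2.imwrite(f'pics/{tag}.png',d['color']); np.savez(f'pics/{tag}.npz',**{k:np.array(v) for k,v in d.items()}); return d
E
python3 - <<'E'
from h import *
for n in ('scene','top'):
    d=snap(n,n+'0'); print(n,d['intrinsics'],d['eye'],d['attitude'])
print(status.observe())
E
```

```text
scene [[379.91660792   0.         278.391694  ]
 [  0.         379.91660792 209.97763876]
 [  0.           0.           1.        ]] [1259.75140781 -312.73371225  913.14728081] [-1.89576104 -1.47777694  0.65416006]
top [[387.64305654   0.         281.22510634]
 [  0.         387.64305654 208.43423917]
 [  0.           0.           1.        ]] [ 345.3939807  -117.64519862 1305.98414083] [-2.13260892  2.17831227 -0.13260572]
{'t': 0.1, 'qpos': array([-1.32702017e+00,  3.20203754e-01,  1.56552662e+00, -3.62044977e-05,
        1.25738406e+00, -2.00184611e-02]), 'joint_velocities': array([ 0.00011749,  0.00130075, -0.00380024,  0.00115392, -0.00014218,
        0.00080889]), 'effort': array([ 5.47995187e-04, -4.13333023e+01, -2.32509577e+01,  7.28851953e-02,
        4.22188779e-02, -6.01284228e-05]), 'tcp_pos': array([ 149.81046214, -554.71943543,  232.23004312]), 'tcp_rot': array([-2.49357767e+00,  1.90941802e+00,  1.90159088e-03]), 'force': array([ 0.90455363,  0.32079025, -0.15343658]), 'moment': array([-0.03134173, -0.03330309, -0.02370579]), 'gripper_width': 90.89327684438997}
```

View pics/scene0.png

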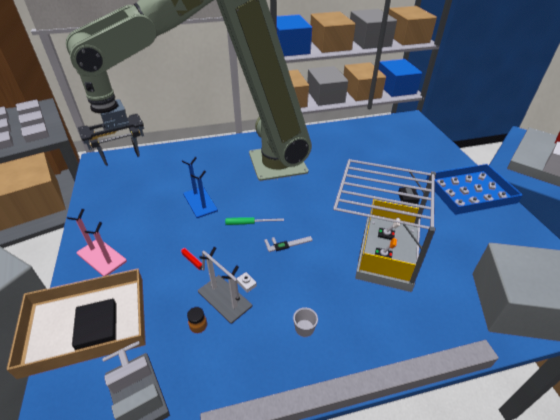

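View pics/top0.png

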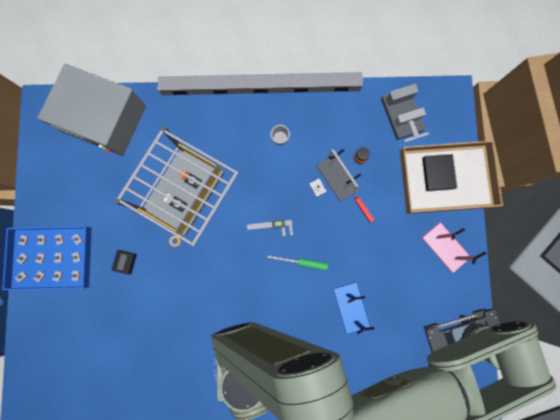

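The red-handled rod hangs in the grey rest, with its handle at top px (364,209) and scene px (192,259). The blue rest at top (352,308) and the pink one at (447,247) are look-alikes. The guard is at top (180,185), with orange at about (184,176) and white at (168,200). I'll check these in close crops.

```bash
python3 - <<'E'
import cv2
t=cv2.imread('pics/top0.png');s=cv2.imread('pics/scene0.png')
a=cv2.resize(t[120:255,105:245],None,fx=4,fy=4,interpolation=cv2.INTER_CUBIC)
b=cv2.resize(t[140:230,300:390],None,fx=6,fy=6,interpolation=cv2.INTER_CUBIC)
c=cv2.resize(s[155:290,325:445],None,fx=4.4,fy=4.4,interpolation=cv2.INTER_CUBIC)
d=cv2.resize(s[235:335,170:290],None,fx=6,fy=6,interpolation=cv2.INTER_CUBIC)
for n,i in zip('abcd',(a,b,c,d)): cv2.imwrite(f'pics/crop_{n}.png',i); print(i.shape)
E
```

```text
(540, 560, 3)
(540, 540, 3)
(594, 528, 3)
(600, 720, 3)
```

View pics/crop_a.png

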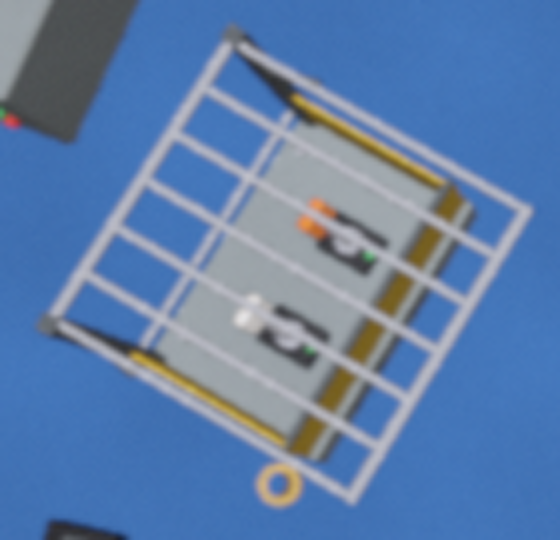

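View pics/crop_b.png

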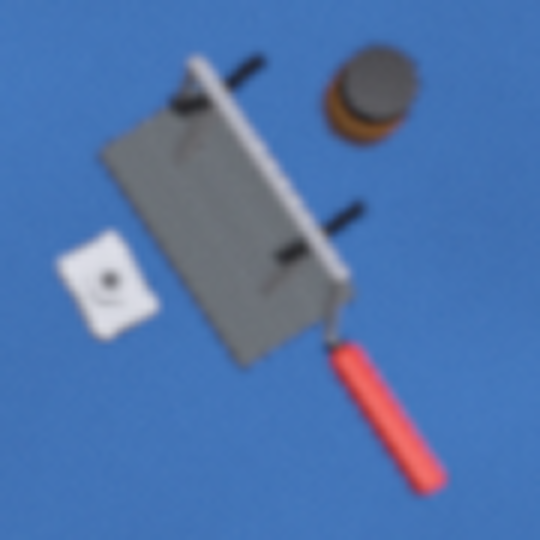

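View pics/crop_c.png

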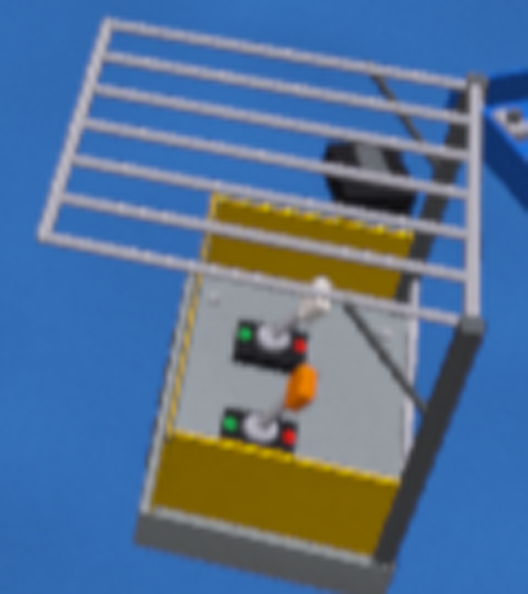

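View pics/crop_d.png

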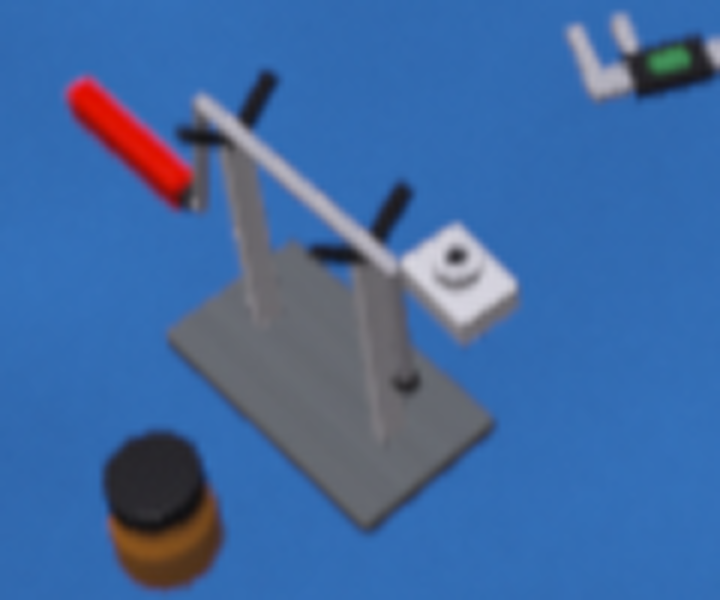

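```bash
cat >> h.py <<'E'
from scipy.spatial.transform import Rotation as R
from scipy.optimize import least_squares
def proj(d,P):
    Rc=R.from_rotvec(d['attitude']).as_matrix(); p=(np.atleast_2d(P)-d['eye'])@Rc
    q=p@np.array(d['intrinsics']).T; return q[:,:2]/q[:,2:]
def unproj(d,uv,z=None,plane=None):
    Rc=R.from_rotvec(d['attitude']).as_matrix(); r=np.linalg.solve(d['intrinsics'],[uv[0],uv[1],1.]);r=Rc@r
    if plane is not None: return d['eye']+r*(plane-d['eye'][2])/r[2]
    return d['eye']+r*z
def T2(p,P):
    c,s=np.cos(p[2]),np.sin(p[2]);P=np.atleast_2d(np.array(P,float))
    return np.c_[p[0]+c*P[:,0]-s*P[:,1],p[1]+s*P[:,0]+c*P[:,1],P[:,2]]
E
cat > fit.py <<'E'
from h import *
t=dict(np.load('pics/top0.npz'));s=dict(np.load('pics/scene0.npz'))
def fc(l,sc,o): return (np.array(l,float)+.5)/sc-.5+o
def fit(sets,p0):
    f=lambda p:np.concatenate([(proj(d,T2(p,P))-uv).ravel() for d,P,uv in sets])
    r=least_squares(f,p0,loss='soft_l1'); 
    print(np.round(r.x,3)); 
    for d,P,uv in sets: print(np.round(proj(d,T2(r.x,P))-uv,1).tolist())
    return r.x
C=[[-155,-116,249],[-155,116,249],[88,-119,250],[88,119,250]]
g=fit([(t,C,fc([(528,211),(352,496),(235,36),(48,322)],4,[105,120])),
 (s,C+[[-68,-125,40],[-68,-125,0]],fc([(42,235),(108,22),(472,325),(478,82),(150,512),(135,541)],4.4,[325,155]))],[550,200,1.05])
B=[[-75,40,12],[-75,-40,12],[75,40,12],[75,-40,12]]
r=fit([(t,[B[0],B[1],B[2]],fc([(245,365),(350,283),(102,152)],6,[300,140])),
 (s,[B[1],B[2],B[3]],fc([(168,335),(493,424),(367,530)],6,[170,235]))],[550,-200,0.5])
# rod (rest frame parallel) 
Q=[[75,0,150],[205,0,150],[-45,0,71],[45,0,71]]
rod=fit([(t,Q,fc([(340,275),(197,60),(430,480),(347,348)],6,[300,140])),
 (s,[Q[0],Q[1],[205,0,70]],fc([(202,98),(393,270),(405,383)],6,[170,235]))],[450,-280,0.5])
c,sn=np.cos(r[2]),np.sin(r[2]); dd=rod[:2]-r[:2]; print('rod in rest',c*dd[0]+sn*dd[1],-sn*dd[0]+c*dd[1],rod[2]-r[2])
np.savez('poses.npz',g=g,r=r,rod=rod)
E
python3 fit.py
```

```text
[564.93  200.958   1.022]
[[-1.0, -0.2], [-1.1, 0.8], [-0.9, 0.1], [-0.5, 0.7]]
[[0.1, 1.3], [-0.1, 0.8], [-0.2, 1.1], [-0.6, 0.7], [-2.6, -0.4], [-1.1, 1.5]]
[ 615.462 -308.27   -24.577]
[[-0.7, 0.2], [1.4, 1.1], [-1.6, -0.7]]
[[-1.4, 0.4], [0.8, -0.5], [-0.2, 0.4]]
[ 492.966 -382.095 -131.399]
[[-0.6, -0.2], [-0.5, 0.4], [0.8, 1.3], [-1.1, -0.1]]
[[-0.4, 1.2], [-0.4, 0.2], [-0.0, 0.1]]
rod in rest -143.0096856432766 1.9495001796100695 -106.82264146873055
```

```bash
cat >> h.py <<'E'
def wrap(a): return (a+180)%360-180
def info():
    s=status.observe(); M=R.from_rotvec(s['tcp_rot']).as_matrix()
    print('t',round(s['t'],2),'pos',np.round(s['tcp_pos'],1),'xaxis',np.round(np.degrees(np.arctan2(M[1,0],M[0,0])),2),'tilt',np.round(M[:,2],3),'q',np.round(s['qpos'],2),'F',np.round(s['force'],1),'M',np.round(s['moment'],2),'w',round(s['gripper_width'],1)); return s,M
def plan(pos,rodyaw=None,off=90.):
    """delta in tool frame after turning so tool x = rodyaw+off"""
    s,M=info(); turn=0
    if rodyaw is not None:
        x=np.degrees(np.arctan2(M[1,0],M[0,0])); turn=-wrap(rodyaw+off-x)
    M2=M@R.from_rotvec([0,0,np.radians(turn)]).as_matrix()
    d=M2.T@(np.array(pos)-s['tcp_pos']); print('turn',round(turn,2),'then shift mm',np.round(d,1)); return turn,d
E
python3 - <<'E'
from h import *
p=np.load('poses.npz');rod=p['rod'];print(np.degrees([p['g'][2],p['r'][2]%(2*np.pi),rod[2]%(2*np.pi)]))
tgt=T2(rod,[[-10,0,60]])[0];print(tgt)
y=np.degrees(p['rod'][2])
plan(tgt,y,90);plan(tgt,y,-90)
E
```

```text
[58.54085343 31.85708702 31.37057442]
[ 484.42744024 -387.30068946   60.        ]
t 0.1 pos [ 149.8 -554.7  232.2] xaxis -74.89 tilt [-0.     0.001 -1.   ] q [-1.33  0.32  1.57 -0.    1.26 -0.02] F [ 0.9  0.3 -0.2] M [-0.03 -0.03 -0.02] w 90.9
turn 163.74 then shift mm [-31.5 372.8 172.3]
t 0.1 pos [ 149.8 -554.7  232.2] xaxis -74.89 tilt [-0.     0.001 -1.   ] q [-1.33  0.32  1.57 -0.    1.26 -0.02] F [ 0.9  0.3 -0.2] M [-0.03 -0.03 -0.02] w 90.9
turn -16.26 then shift mm [  31.5 -372.8  172.3]
```

Emit:
{"op": "jog_arm", "data": {
  "targets": [
    [0,0,0,-8.1],
    [0,0,0,-8.1],
    [0.0055,-0.042,0,0],
    [0.005,-0.047,0,0],
    [0.005,-0.047,0,0],
    [0.005,-0.047,0,0],
    [0.005,-0.047,0,0],
    [0.003,-0.047,0,0],
    [0.003,-0.047,0,0],
    [0,-0.049,0,0],
    [0,0,0.02,0],
    [0,0,0,0]
  ],
  "hand": 0.0912
}}

```text
t: 1.6
tcp_pos: [484.4, -387.0, 210.9]
tcp_rot: [-2.739, 1.538, 0.007]
force: [-0.2, -0.3, -0.1]
gripper_width: 91.6
```

```bash
python3 - <<'E'
from h import *
p=np.load('poses.npz');rod=p['rod']
plan(T2(rod,[[-10,0,60]])[0],np.degrees(rod[2]),-90)
d=snap('top','t1');d2=snap('scene','s1')
a=cv2.resize(d['color'][130:260,290:430],None,fx=4,fy=4);b=cv2.resize(d2['color'][150:330,110:290],None,fx=3,fy=3)
cv2.imwrite('pics/t1c.png',np.hstack([a[:520],b[:520]])[:,:800+300])
cv2.imwrite('pics/t1a.png',a);cv2.imwrite('pics/s1a.png',b)
E
```

```text
t 1.6 pos [ 484.4 -387.   210.9] xaxis -58.62 tilt [-0.004  0.003 -1.   ] q [-0.69  0.41  1.49 -0.    1.25  0.33] F [-0.2 -0.3 -0.1] M [-0.01 -0.01 -0.03] w 91.6
turn 0.01 then shift mm [ 9.000e-01 -1.000e-01  1.509e+02]
```

View pics/t1a.png

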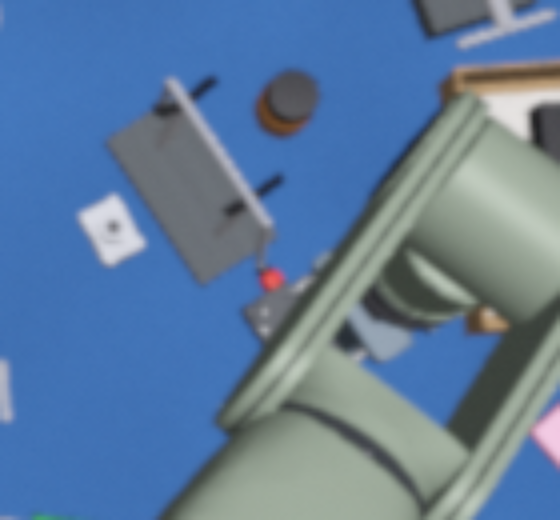

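View pics/s1a.png

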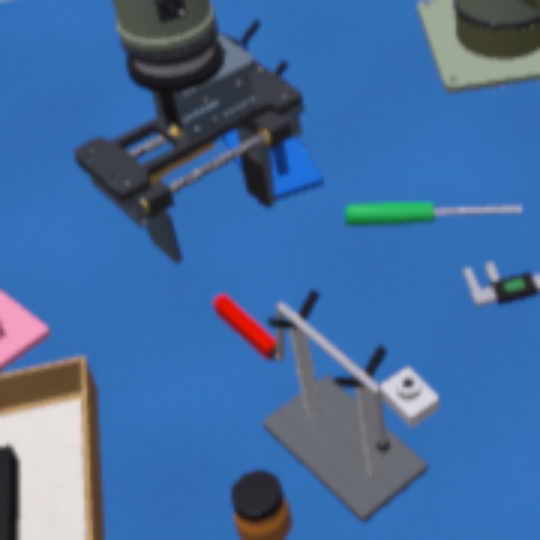

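The gripper stands square above the red handle (scene crop px 248,325), with the jaws across it. I'll go down now.

Emit:
{"op": "jog_arm", "data": {
  "targets": [
    [0,0,0.03,0],
    [0,0,0.03,0],
    [0,0,0.03,0],
    [0,0,0.03,0],
    [0,0,0.02,0],
    [0,0,0.01,0],
    [0,0,0,0]
  ]
}}

```text
t: 2.58
tcp_pos: [484.7, -388.6, 63.1]
tcp_rot: [2.738, -1.541, -0.0]
force: [0.0, 0.4, 0.1]
gripper_width: 91.1
```

```bash
python3 - <<'E'
from h import *
info()
d2=snap('scene','s2')
cv2.imwrite('pics/s2a.png',cv2.resize(d2['color'][150:330,110:290],None,fx=3,fy=3))
E
```

```text
t 2.58 pos [ 484.7 -388.6   63.1] xaxis -58.73 tilt [-0. -0. -1.] q [-0.69  0.54  1.68 -0.    0.93  0.33] F [0.  0.4 0.1] M [ 0.02 -0.01  0.05] w 91.1
```

View pics/s2a.png

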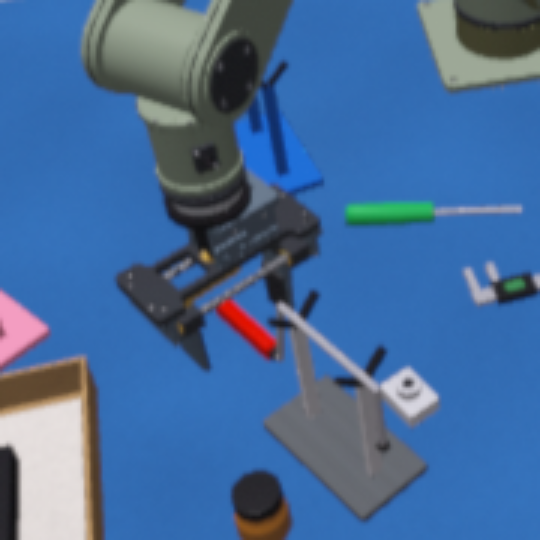

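Emit:
{"op": "jog_arm", "data": {
  "targets": [
    [0,0,0.002,0],
    [0,0,0,0],
    [0,0,0,0],
    [0,0,0,0],
    [0,0,0,0],
    [0,0,0,0],
    [0,0,0,0],
    [0,0,0,0]
  ],
  "hand": 0.0,
  "force": 8
}}

```text
t: 3.62
tcp_pos: [484.9, -388.1, 60.9]
tcp_rot: [-2.739, 1.539, 0.0]
force: [-0.2, 0.8, 0.3]
gripper_width: 16.1
```

Emit:
{"op": "jog_arm", "data": {
  "targets": [
    [0,0,0,0],
    [0,0,0,0],
    [0,0,0,0],
    [0,0,0,0]
  ],
  "hand": 0.0,
  "force": 55
}}

```text
t: 4.12
tcp_pos: [484.8, -387.9, 60.9]
tcp_rot: [-2.739, 1.539, 0.001]
force: [-2.1, 2.3, 0.3]
gripper_width: 15.6
```

```bash
python3 - <<'E'
from h import *
info()
d2=snap('scene','s3')
cv2.imwrite('pics/s3a.png',cv2.resize(d2['color'][200:330,150:280],None,fx=4,fy=4))
E
```

```text
t 4.12 pos [ 484.8 -387.9   60.9] xaxis -58.67 tilt [-0.  0. -1.] q [-0.69  0.54  1.68 -0.    0.93  0.33] F [-2.1  2.3  0.3] M [0.34 0.03 0.34] w 15.6
```

View pics/s3a.png

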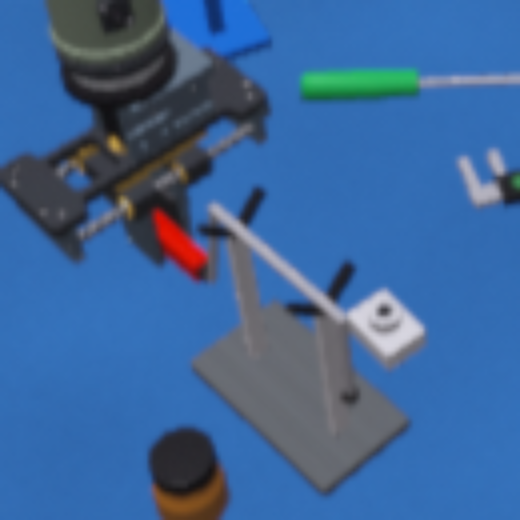

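Emit:
{"op": "jog_arm", "data": {
  "targets": [
    [0,0,-0.005,0],
    [0,0,-0.01,0],
    [0,0,-0.015,0],
    [0,0,-0.02,0],
    [0,0,-0.02,0],
    [0,0,-0.025,0],
    [0,0,-0.025,0],
    [0,0,-0.02,0],
    [0,0,-0.02,0],
    [0,0,0,0]
  ]
}}

```text
t: 5.42
tcp_pos: [485.8, -389.0, 223.7]
tcp_rot: [2.737, -1.539, 0.009]
force: [0.2, 0.3, -0.9]
gripper_width: 15.6
```

```bash
python3 - <<'E'
from h import *
info()
d2=snap('scene','s4')
cv2.imwrite('pics/s4a.png',cv2.resize(d2['color'][160:330,130:300],None,fx=3.3,fy=3.3))
E
```

```text
t 5.42 pos [ 485.8 -389.   223.7] xaxis -58.7 tilt [ 0.004 -0.004 -1.   ] q [-0.69  0.4   1.47 -0.    1.27  0.33] F [ 0.2  0.3 -0.9] M [-0.13  0.14 -0.02] w 15.6
```

View pics/s4a.png

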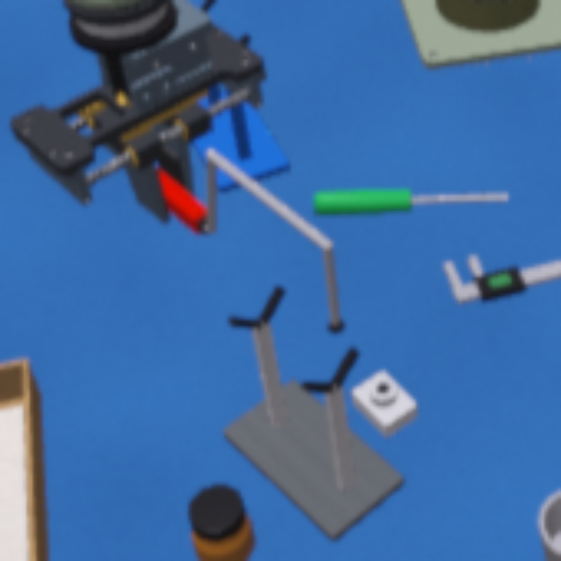

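Emit:
{"op": "jog_arm", "data": {
  "targets": [
    [0,-0.03,0,0],
    [0,-0.03,0,0],
    [0,-0.03,0,0],
    [0,0,0,-9.7],
    [0,0,0,-9.7],
    [0,0,0,-9.7],
    [0,0,0,-9.7],
    [0,0,0,-9.7],
    [0,0,0,-9.7],
    [0,0,0,-9.7],
    [0,0,0,-9.7],
    [0,0,0,-9.5]
  ]
}}

```text
t: 6.98
tcp_pos: [561.6, -341.2, 219.8]
tcp_rot: [-3.042, -0.779, 0.001]
force: [-1.1, -0.3, -0.9]
gripper_width: 15.4
```

```bash
cat >> h.py <<'E'
def tcp_for_tip(tip,phi,tx=215.,dz=-9.):
    g=np.load('poses.npz')['g']; f=np.radians(phi)
    P=[[tip[0]-tx*np.cos(f),tip[1]-tx*np.sin(f),tip[2]+dz]]
    return T2(g,P)[0], np.degrees(g[2])+phi
E
python3 - <<'E'
from h import *
plan(*tcp_for_tip((-205,-45,221),60),-90)
d2=snap('scene','s5');cv2.imwrite('pics/s5a.png',d2['color'])
E
```

```text
t 6.97 pos [ 561.6 -341.2  219.8] xaxis 28.72 tilt [-0.001  0.001 -1.   ] q [-0.56  0.46  1.38  0.    1.3  -1.06] F [-1.1 -0.3 -0.9] M [-0.1  -0.22  0.  ] w 15.4
turn 0.18 then shift mm [ 106.9 -118.2    7.9]
```

View pics/s5a.png

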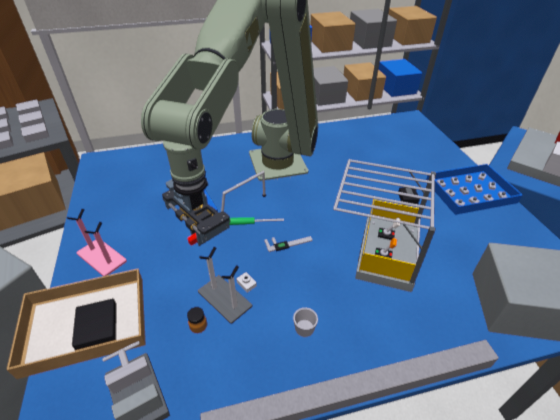

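Emit:
{"op": "jog_arm", "data": {
  "targets": [
    [0.02,-0.02,0,0],
    [0.03,-0.03,0,0],
    [0.03,-0.03,0,0],
    [0.027,-0.038,0,0],
    [0,0,0,0],
    [0,0,0,0]
  ]
}}

```text
t: 7.78
tcp_pos: [599.7, -186.9, 220.5]
tcp_rot: [3.045, 0.77, -0.001]
force: [0.0, -0.3, -0.6]
gripper_width: 15.7
```

```bash
python3 - <<'E'
from h import *
plan(*tcp_for_tip((-205,-45,140),60),-90)
d2=snap('scene','s6');cv2.imwrite('pics/s6a.png',cv2.resize(d2['color'][120:300,200:450],None,fx=3.2,fy=3.2))
d=snap('top','t6');cv2.imwrite('pics/t6a.png',cv2.resize(d['color'][100:300,100:380],None,fx=2.8,fy=2.8))
E
```

```text
t 7.78 pos [ 599.7 -186.9  220.5] xaxis 28.37 tilt [-0.001 -0.001 -1.   ] q [-0.32  0.41  1.46 -0.    1.28 -0.82] F [ 0.  -0.3 -0.6] M [-0.2  -0.17 -0.02] w 15.7
turn -0.17 then shift mm [-0.2 -0.9 89.5]
```

View pics/s6a.png

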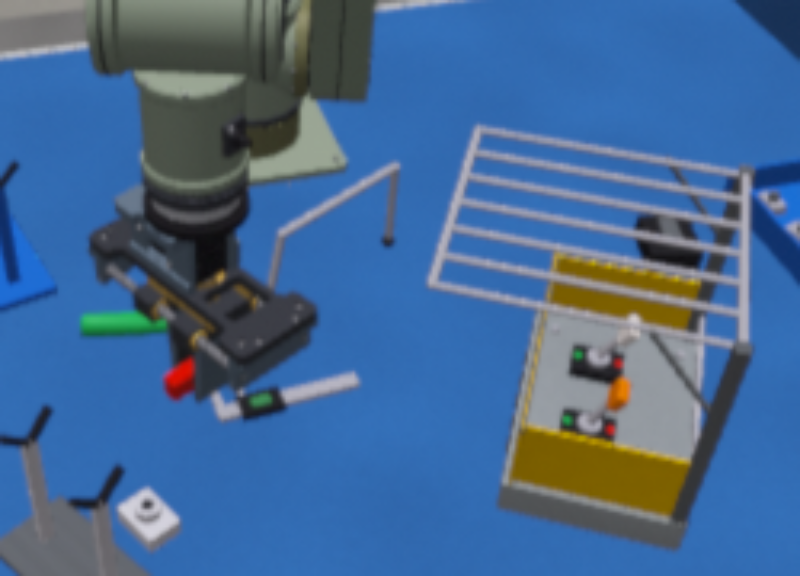

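View pics/t6a.png

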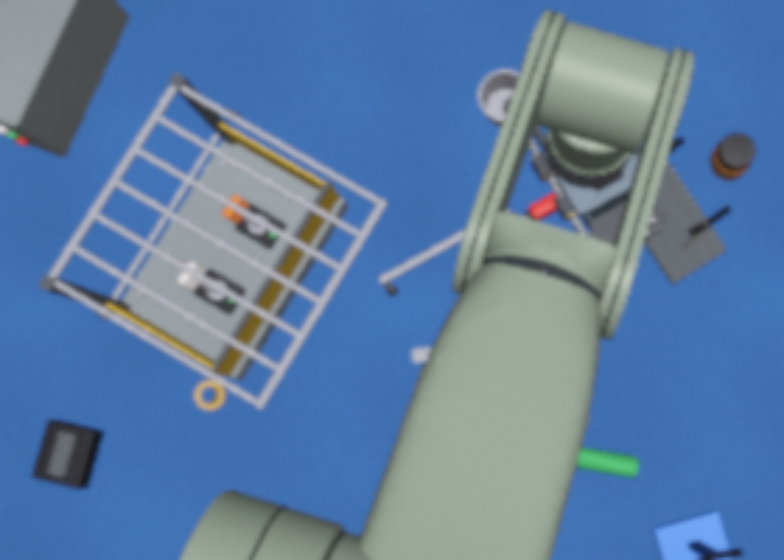

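```bash
python3 - <<'E'
from h import *
g=np.load('poses.npz')['g']
d=dict(np.load('pics/t6.npz'));s=dict(np.load('pics/s6.npz'))
tip=T2(g,[[-205,-45,229.5]])[0];print('pred tip',tip)
print(proj(d,tip),(391/2.8+100,290/2.8+100), proj(s,tip),(388/3.2+200,241/3.2+120))
def cloud(d):
    h,w=d['depth'].shape;u,v=np.meshgrid(np.arange(w),np.arange(h));z=d['depth'];m=z>0
    c=np.stack([u,v,np.ones_like(u)],-1)@np.linalg.inv(d['intrinsics']).T*z[...,None]
    return c@R.from_rotvec(d['attitude']).as_matrix().T+d['eye'],m
T=status.observe()['tcp_pos'];ax=-T[:2]/np.hypot(*T[:2])
for n,x in(('top',d),('scene',s)):
    P,m=cloud(x);Q=P-T
    a=Q[...,:2]@ax;l=Q[...,0]*-ax[1]+Q[...,1]*ax[0]
    for lo in range(-120,600,40):
        k=m&(a>=lo)&(a<lo+40)&(abs(l)<150)&(Q[...,2]>70)
        if k.sum()>5: print(n,lo,'z',np.round(np.percentile(Q[...,2][k],[0,5,50,100])),'lat',np.round(np.percentile(l[k],[1,99])),k.sum())
E
```

```text
pred tip [496.3282994    2.60518583 229.5       ]
[[238.65339898 203.90978024]] (239.64285714285714, 203.57142857142858) [[320.89200912 194.67858249]] (321.25, 195.3125)
top -40 z [ 73. 103. 352. 362.] lat [-80.  58.] 868
top 0 z [ 70. 101. 338. 374.] lat [-53.  79.] 2070
top 40 z [ 70.  81. 363. 384.] lat [-55.  77.] 664
top 80 z [ 85.  91. 386. 396.] lat [-111.   55.] 457
top 120 z [ 76. 382. 397. 416.] lat [-142.   54.] 1278
top 160 z [359. 384. 417. 431.] lat [-56.  52.] 1234
top 200 z [406. 425. 436. 447.] lat [-53.  47.] 1372
top 240 z [428. 443. 452. 463.] lat [-55.  48.] 1570
top 280 z [440. 459. 468. 480.] lat [-55.  47.] 1731
top 320 z [452. 473. 488. 510.] lat [-136.   54.] 3274
top 360 z [493. 504. 512. 518.] lat [-137.   55.] 4052
top 400 z [474. 487. 506. 516.] lat [-138.   55.] 2887
top 440 z [341. 392. 436. 479.] lat [-139.  -72.] 433
top 480 z [202. 265. 342. 393.] lat [-139.  -71.] 352
top 520 z [ 78. 143. 248. 306.] lat [-140.  -71.] 290
top 560 z [ 71.  94. 164. 218.] lat [-140.  -72.] 199
scene -120 z [ 71.  75.  94. 106.] lat [-45. -29.] 49
scene -80 z [ 70.  73. 102. 334.] lat [-81.  51.] 603
scene -40 z [ 70.  85. 279. 362.] lat [-73.  53.] 4815
scene 0 z [ 71.  78. 168. 373.] lat [-60.  83.] 847
scene 40 z [ 71.  86. 374. 385.] lat [-75.  74.] 393
scene 80 z [ 88.  91. 384. 396.] lat [-115.   52.] 384
scene 120 z [ 71. 326. 378. 415.] lat [-139.   47.] 1690
scene 160 z [360. 395. 417. 431.] lat [-60.  42.] 755
scene 200 z [373. 410. 435. 447.] lat [-58.  43.] 708
scene 240 z [378. 439. 452. 464.] lat [-59.  45.] 611
scene 280 z [406. 434. 463. 466.] lat [-60.  44.] 217
scene 320 z [390. 401. 432. 457.] lat [-141.   52.] 760
scene 360 z [294. 306. 352. 436.] lat [-141.  -72.] 870
scene 400 z [200. 209. 257. 390.] lat [-142.  -72.] 674
scene 440 z [105. 113. 160. 243.] lat [-142.  -73.] 523
scene 480 z [ 70.  72.  89. 112.] lat [-143.  -77.] 162
```

The ball at the foot shows within 1 px of its predicted place in both views. I'll lower it outside the canopy, then slide it in over the shield.

Emit:
{"op": "jog_arm", "data": {
  "targets": [
    [0,0,0.02,-0.1],
    [0,0,0.025,0],
    [0,0,0.025,0],
    [0,0,0.0195,0],
    [0,0,0,0],
    [0.01,-0.006,0,0],
    [0.017,-0.01,0,0],
    [0.017,-0.01,0,0],
    [0,0,0,0],
    [0,0,0,0]
  ]
}}

```text
t: 9.12
tcp_pos: [626.1, -142.5, 131.4]
tcp_rot: [3.044, 0.775, -0.001]
force: [-1.2, -0.8, -2.9]
gripper_width: 15.4
```

```bash
python3 - <<'E'
from h import *
plan(*tcp_for_tip((54,-45,140),60),-90)
d2=snap('scene','s7');cv2.imwrite('pics/s7a.png',cv2.resize(d2['color'][120:300,220:450],None,fx=3.4,fy=3.2))
E
```

```text
t 9.12 pos [ 626.1 -142.5  131.4] xaxis 28.57 tilt [-0. -0. -1.] q [-0.24  0.5   1.55 -0.    1.1  -0.74] F [-1.2 -0.8 -2.9] M [-0.19 -0.19 -0.01] w 15.4
turn 0.03 then shift mm [ 179.7 -104.     0.3]
```

View pics/s7a.png

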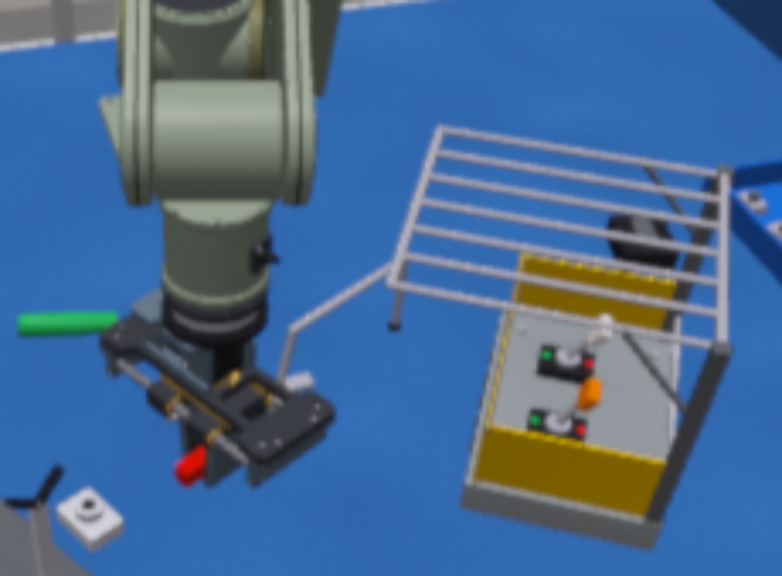

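Emit:
{"op": "jog_arm", "data": {
  "targets": [
    [0.015,-0.0085,0,0],
    [0.022,-0.013,0,0],
    [0.022,-0.013,0,0],
    [0.022,-0.013,0,0],
    [0.022,-0.013,0,0],
    [0.022,-0.013,0,0],
    [0.022,-0.0125,0,0],
    [0.018,-0.01,0,0],
    [0.0145,-0.008,0,0],
    [0,0,0,0],
    [0,0,0,0]
  ]
}}

```text
t: 10.55
tcp_pos: [733.8, 33.6, 131.3]
tcp_rot: [3.045, 0.773, -0.001]
force: [-0.5, -0.3, -1.4]
gripper_width: 15.4
```

```bash
python3 - <<'E'
from h import *
plan(*tcp_for_tip((54,-45,97),60),-90)
d2=snap('scene','s8');cv2.imwrite('pics/s8a.png',cv2.resize(d2['color'][130:300,290:450],None,fx=4,fy=3.5))
d=snap('top','t8');cv2.imwrite('pics/t8a.png',cv2.resize(d['color'][110:260,100:260],None,fx=4,fy=4))
E
```

```text
t 10.55 pos [733.8  33.6 131.3] xaxis 28.5 tilt [-0.001 -0.001 -1.   ] q [ 0.03  0.64  1.29 -0.    1.22 -0.47] F [-0.5 -0.3 -1.4] M [-0.15 -0.17  0.02] w 15.4
turn -0.04 then shift mm [ 0.9 -0.7 43.3]
```

View pics/s8a.png

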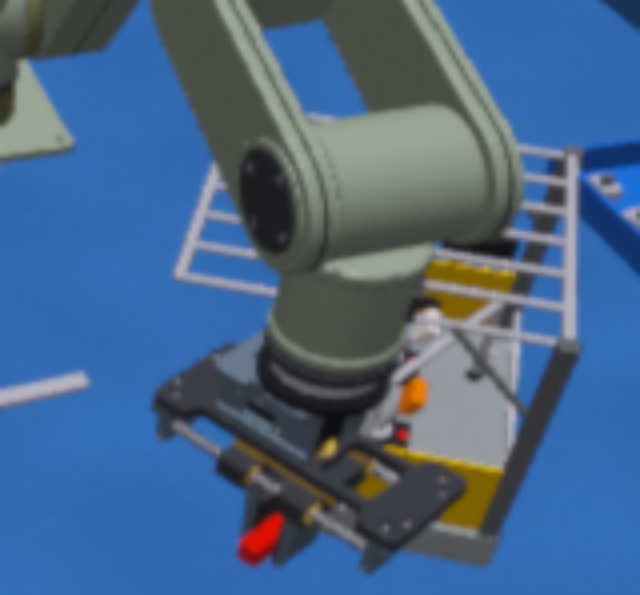

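View pics/t8a.png

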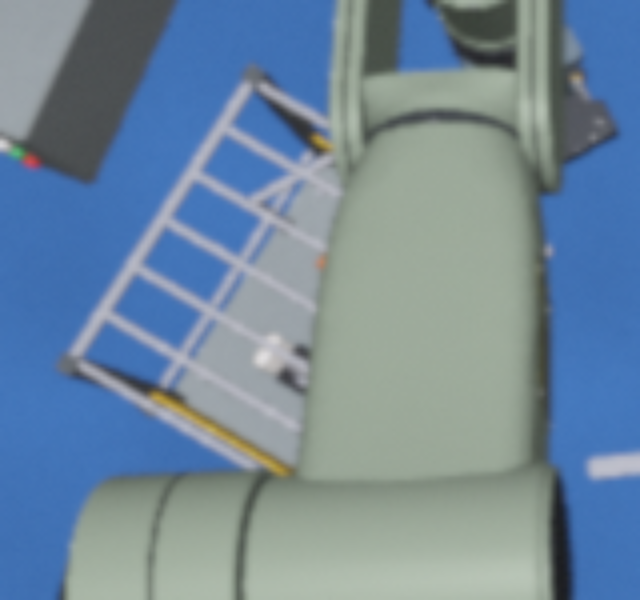

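```bash
python3 - <<'E'
from h import *
g=np.load('poses.npz')['g'];s=dict(np.load('pics/s8.npz'))
st,M=info()
f=g[2]+np.radians(60)
tip=st['tcp_pos']+np.array([215*np.cos(f),215*np.sin(f),9]);print('tip',tip,proj(s,tip),((473+.5)/4+290,(372+.5)/3.5+130))
# paddle prediction, tip z from pixel
for th in(0,.15):
  a=.5-th
  print(proj(s,T2(g,[[45*np.sin(a),-45,60+45*np.cos(a)]])[0]),((413)/4+290,(393)/3.5+130))
E
```

```text
t 10.65 pos [733.8  33.3 131.5] xaxis 28.46 tilt [-0. -0. -1.] q [ 0.03  0.64  1.29 -0.    1.22 -0.47] F [-0.  -0.1 -0.4] M [-0.18 -0.25  0.  ] w 15.7
tip [631.04422733 222.21579803 140.53098895] [[408.2667955 236.6068173]] (408.375, 236.42857142857144)
[[393.989576   244.03478217]] (393.25, 242.28571428571428)
[[392.02131989 242.91605269]] (393.25, 242.28571428571428)
```

Emit:
{"op": "jog_arm", "data": {
  "targets": [
    [0,0,0.01,0],
    [0,0,0.015,0],
    [0,0,0.0125,0],
    [0,0,0.006,0],
    [0,0,0,0],
    [0,0,0,0],
    [-0.005,0.003,0,0],
    [-0.005,0.003,0,0],
    [0,0,0,0],
    [0,0,0,0]
  ]
}}

```text
t: 11.9
tcp_pos: [728.3, 24.1, 88.1]
tcp_rot: [3.045, 0.773, 0.001]
force: [0.1, 0.4, -1.0]
gripper_width: 15.9
```

```bash
python3 - <<'E'
from h import *
info()
d2=snap('scene','s9');cv2.imwrite('pics/s9a.png',cv2.resize(d2['color'][200:280,370:440],None,fx=7,fy=7,interpolation=2))
E
```

```text
t 11.9 pos [728.3  24.1  88.1] xaxis 28.5 tilt [ 0.  0. -1.] q [ 0.02  0.66  1.36  0.    1.12 -0.48] F [ 0.1  0.4 -1. ] M [-0.15 -0.23  0.06] w 15.9
```

View pics/s9a.png

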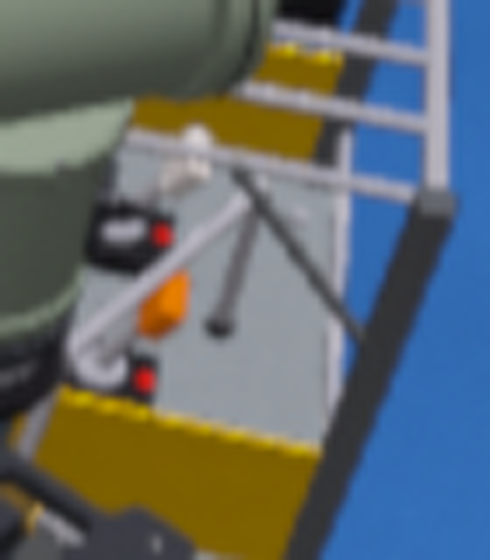

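The ball, at crop (218,325), is behind the orange paddle at (165,303). I'll pull in small steps.

Emit:
{"op": "jog_arm", "data": {
  "targets": [
    [-0.003,0.0017,0,0],
    [-0.003,0.0017,0,0],
    [-0.003,0.0017,0,0],
    [-0.003,0.0017,0,0],
    [-0.003,0.0017,0,0],
    [-0.003,0.0017,0,0],
    [-0.003,0.0017,0,0],
    [-0.003,0.0017,0,0],
    [0,0,0,0]
  ]
}}

```text
t: 13.08
tcp_pos: [713.8, 0.4, 88.1]
tcp_rot: [3.045, 0.773, 0.001]
force: [2.2, 2.9, 0.7]
gripper_width: 15.4
```

```bash
python3 - <<'E'
from h import *
info()
d2=snap('scene','s10');cv2.imwrite('pics/s10a.png',cv2.resize(d2['color'][200:280,370:440],None,fx=7,fy=7,interpolation=2))
E
```

```text
t 13.07 pos [7.138e+02 4.000e-01 8.810e+01] xaxis 28.48 tilt [ 0.001 -0.    -1.   ] q [-0.02  0.64  1.4  -0.    1.1  -0.51] F [2.2 2.9 0.7] M [ 0.57 -0.38 -0.66] w 15.4
```

View pics/s10a.png

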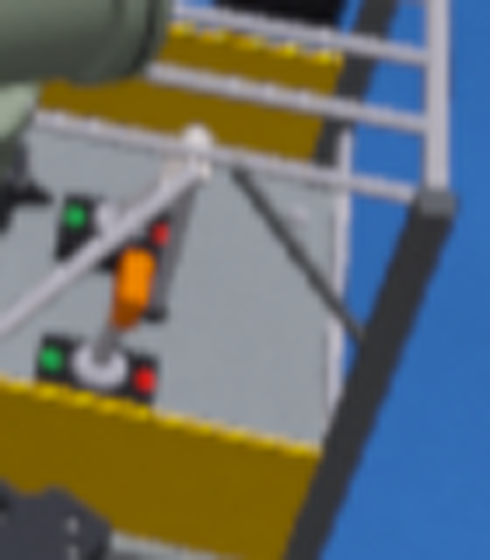

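Emit:
{"op": "jog_arm", "data": {
  "targets": [
    [-0.003,0.0017,0,0],
    [-0.003,0.0017,0,0],
    [-0.003,0.0017,0,0],
    [-0.003,0.0017,0,0],
    [-0.002,0.0012,0,0],
    [-0.002,0.0012,0,0],
    [0,0,0,0]
  ]
}}

```text
t: 14.0
tcp_pos: [703.9, -15.5, 87.8]
tcp_rot: [3.044, 0.774, -0.0]
force: [2.3, 1.1, -0.3]
gripper_width: 15.4
```

Emit:
{"op": "jog_arm", "data": {
  "targets": [
    [-0.0015,0.0009,0,0],
    [-0.0015,0.0009,0,0],
    [0,0,0,0]
  ]
}}

```text
t: 14.38
tcp_pos: [702.0, -18.1, 87.6]
tcp_rot: [3.045, 0.774, -0.001]
force: [3.6, 2.1, -1.6]
gripper_width: 15.5
```

```bash
python3 - <<'E'
from h import *
info()
d2=snap('scene','s11');cv2.imwrite('pics/s11a.png',cv2.resize(d2['color'][200:280,370:440],None,fx=7,fy=7,interpolation=2))
E
```

```text
t 14.38 pos [702.  -18.1  87.6] xaxis 28.52 tilt [-0. -0. -1.] q [-0.04  0.62  1.43 -0.    1.09 -0.54] F [ 3.6  2.1 -1.6] M [ 0.21 -0.72 -0.75] w 15.5
```

View pics/s11a.png

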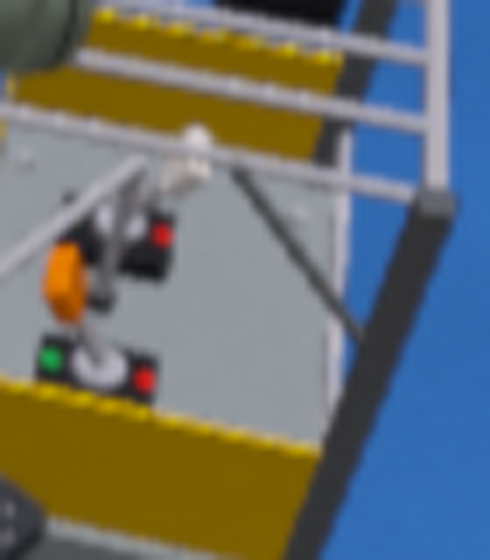

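```bash
cat > lev.py <<'E'
from h import *
import sys
g=np.load('poses.npz')['g'];s=dict(np.load(sys.argv[1]))
hsv=cv2.cvtColor(s['color'],cv2.COLOR_BGR2HSV);m=cv2.inRange(hsv,(5,180,120),(18,255,255));m[:200]=0;m[280:]=0;m[:,:350]=0;m[:,440:]=0
v,u=np.nonzero(m);print('orange centroid',u.mean(),v.mean(),len(u))
for th in(.7,.8,.9,.95,1.0):
  a=.5-th
  print(th,np.round(proj(s,T2(g,[[45*np.sin(a),-45,60+45*np.cos(a)]])[0]),1))
E
python3 lev.py pics/s11.npz; python3 lev.py pics/s0.npz 2>/dev/null|head -1; cp pics/scene0.npz pics/s0.npz; python3 lev.py pics/s0.npz|head -1
```

```text
orange centroid 379.06666666666666 239.82222222222222 45
0.7 [[383.6 240.6]]
0.8 [[382.  240.6]]
0.9 [[380.4 240.6]]
0.95 [[379.7 240.7]]
1.0 [[378.9 240.8]]
orange centroid 392.8695652173913 242.5 46
```

Emit:
{"op": "jog_arm", "data": {
  "targets": [
    [-0.0015,0.0009,0,0],
    [0,0,0,0]
  ]
}}

```text
t: 14.68
tcp_pos: [701.2, -18.7, 87.7]
tcp_rot: [-3.044, -0.772, -0.0]
force: [3.6, 4.4, -1.5]
gripper_width: 15.5
```

Emit:
{"op": "jog_arm", "data": {
  "targets": [
    [-0.0015,0.0009,0,0],
    [0,0,0,0]
  ]
}}

```text
t: 14.92
tcp_pos: [700.2, -19.4, 87.6]
tcp_rot: [-3.043, -0.77, -0.001]
force: [3.5, 5.7, -1.8]
gripper_width: 15.9
```

Emit:
{"op": "jog_arm", "data": {
  "targets": [
    [-0.0015,0.0009,0,0],
    [0,0,0,0]
  ]
}}

```text
t: 15.18
tcp_pos: [699.3, -20.1, 87.5]
tcp_rot: [-3.042, -0.769, -0.001]
force: [3.2, 10.3, -2.2]
gripper_width: 15.9
```

```bash
python3 - <<'E'
from h import *
info()
d2=snap('scene','s12');cv2.imwrite('pics/s12a.png',cv2.resize(d2['color'][200:280,370:440],None,fx=7,fy=7,interpolation=2))
E
python3 lev.py pics/s12.npz
```

```text
t 15.18 pos [699.3 -20.1  87.5] xaxis 28.36 tilt [-0.001  0.004 -1.   ] q [-0.05  0.62  1.44  0.    1.08 -0.54] F [ 3.2 10.3 -2.2] M [ 1.09 -0.82 -1.45] w 15.9
orange centroid 379.02272727272725 239.88636363636363 44
0.7 [[383.6 240.6]]
0.8 [[382.  240.6]]
0.9 [[380.4 240.6]]
0.95 [[379.7 240.7]]
1.0 [[378.9 240.8]]
```

Force rose to about 10.8 N while the lever stayed put, so it is against its stop. I'll back off, lift, and go out the way it came in.

Emit:
{"op": "jog_arm", "data": {
  "targets": [
    [0.003,-0.0017,0,0],
    [0.005,-0.003,0,0],
    [0.007,-0.004,0,0],
    [0.009,-0.005,0,0],
    [0,0,0,0],
    [0,0,-0.01,0],
    [0,0,-0.015,0],
    [0,0,-0.0125,0],
    [0,0,-0.006,0],
    [0,0,0,0],
    [0,0,0,0]
  ]
}}

```text
t: 16.6
tcp_pos: [713.7, 1.0, 131.0]
tcp_rot: [-3.045, -0.774, 0.001]
force: [-0.2, -0.4, -0.9]
gripper_width: 15.6
```

```bash
python3 - <<'E'
from h import *
plan(*tcp_for_tip((-205,-45,140),60),-90)
d2=snap('scene','s13');cv2.imwrite('pics/s13a.png',cv2.resize(d2['color'][200:280,370:440],None,fx=7,fy=7,interpolation=2))
E
python3 lev.py pics/s13.npz
```

```text
t 16.6 pos [713.7   1.  131. ] xaxis 28.51 tilt [-0.001 -0.    -1.   ] q [-0.01  0.61  1.35 -0.    1.19 -0.51] F [-0.2 -0.4 -0.9] M [-0.19 -0.25 -0.  ] w 15.6
turn -0.03 then shift mm [-1.902e+02  1.097e+02  1.000e-01]
orange centroid 378.9767441860465 239.69767441860466 43
0.7 [[383.6 240.6]]
0.8 [[382.  240.6]]
0.9 [[380.4 240.6]]
0.95 [[379.7 240.7]]
1.0 [[378.9 240.8]]
```

View pics/s13a.png

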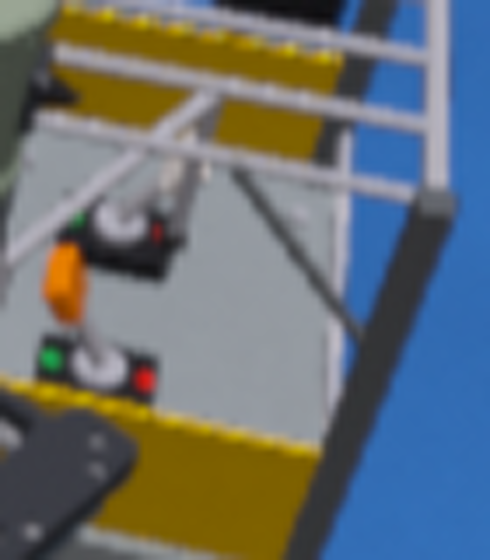

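Emit:
{"op": "jog_arm", "data": {
  "targets": [
    [-0.012,0.007,0,0],
    [-0.02,0.0115,0,0],
    [-0.022,0.0127,0,0],
    [-0.022,0.0127,0,0],
    [-0.022,0.0127,0,0],
    [-0.022,0.0127,0,0],
    [-0.022,0.0127,0,0],
    [-0.02,0.0115,0,0],
    [-0.02,0.0115,0,0],
    [-0.008,0.005,0,0],
    [0,0,0,0]
  ]
}}

```text
t: 18.02
tcp_pos: [599.5, -186.8, 131.5]
tcp_rot: [-3.045, -0.772, -0.001]
force: [0.5, -0.4, -1.3]
gripper_width: 15.7
```

Emit:
{"op": "jog_arm", "data": {
  "targets": [
    [0,0,-0.02,0],
    [0,0,-0.025,0],
    [0,0,-0.025,0],
    [0,0,-0.02,0],
    [0,0,0,0],
    [0,0,0,0]
  ]
}}

```text
t: 18.77
tcp_pos: [599.4, -185.7, 220.4]
tcp_rot: [-3.044, -0.775, 0.002]
force: [-0.3, 0.8, -1.3]
gripper_width: 15.3
```

```bash
python3 - <<'E'
from h import *
s,M=info()
d2=snap('scene','s14');cv2.imwrite('pics/s14a.png',cv2.resize(d2['color'][140:260,250:400],None,fx=5,fy=5,interpolation=2))
d=snap('top','t14');cv2.imwrite('pics/t14a.png',cv2.resize(d['color'][150:230,200:320],None,fx=6,fy=6,interpolation=2))
r=np.degrees(np.arctan2(M[1,0],M[0,0]))+90; f=np.radians(r)
for nm,rx,dz in(('tip',205,9),('bend',205,89),('rise',75,89)):
    P=s['tcp_pos']+np.array([(rx+10)*np.cos(f),(rx+10)*np.sin(f),dz])
    print(nm,'scene crop',(proj(d2,P)[0]-[250,140])*5+2,'top crop',(proj(d,P)[0]-[200,150])*6+2.5)
E
```

```text
t 18.77 pos [ 599.4 -185.7  220.4] xaxis 28.56 tilt [-0.001  0.001 -1.   ] q [-0.32  0.41  1.46  0.    1.28 -0.82] F [-0.3  0.8 -1.3] M [-0.16 -0.22 -0.01] w 15.3
tip scene crop [357.55398663 275.72886768] top crop [233.28400549 325.30125561]
bend scene crop [368.96745418 160.34422792] top crop [212.38965378 300.04768721]
rise scene crop [192.54851822 266.05614499] top crop [472.97680998 153.69311241]
```

View pics/s14a.png

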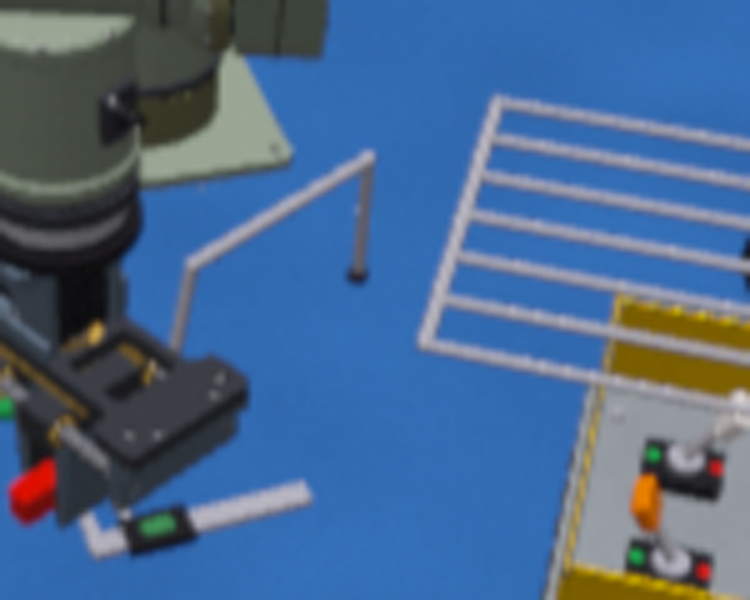

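View pics/t14a.png

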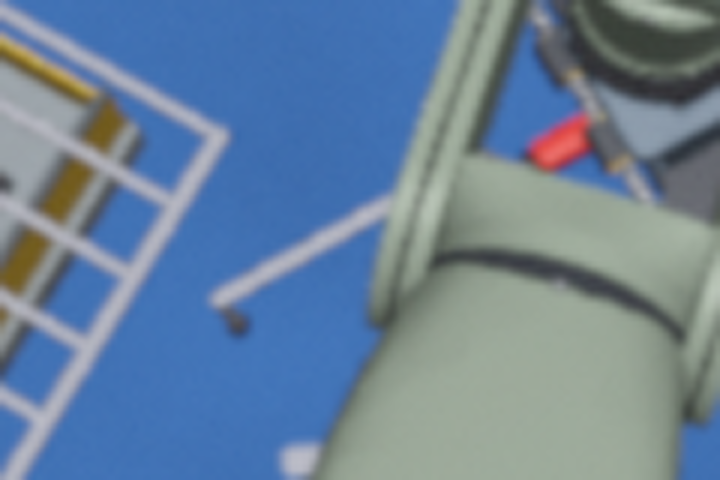

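Emit:
{"op": "jog_arm", "data": {
  "targets": [
    [-0.02,0.02,0,0],
    [-0.03,0.03,0,0],
    [-0.03,0.03,0,0],
    [-0.027,0.038,0,0],
    [0,0,0,0],
    [0,0,0,10],
    [0,0,0,10],
    [0,0,0,10],
    [0,0,0,10],
    [0,0,0,10],
    [0,0,0,10],
    [0,0,0,10]
  ]
}}

```text
t: 20.38
tcp_pos: [561.8, -339.7, 220.4]
tcp_rot: [-2.934, 1.119, 0.004]
force: [-0.3, 0.1, -1.4]
gripper_width: 15.8
```

Emit:
{"op": "jog_arm", "data": {
  "targets": [
    [0,0,0,9],
    [0,0,0,8.1],
    [0,0.02,0,0],
    [0,0.03,0,0],
    [0,0.025,0,0],
    [0,0.014,0,0],
    [0,0,0,0],
    [0,0,0,0],
    [0,0,0,0]
  ]
}}

```text
t: 21.5
tcp_pos: [486.7, -387.1, 221.4]
tcp_rot: [-2.74, 1.536, -0.0]
force: [-0.3, -0.2, -0.5]
gripper_width: 15.9
```

```bash
python3 - <<'E'
from h import *
plan((484.8,-387.9,62),31.33,-90)
s,M=info()
d2=snap('scene','s15');cv2.imwrite('pics/s15a.png',cv2.resize(d2['color'][180:310,170:290],None,fx=5,fy=4.5,interpolation=2))
d=snap('top','t15');cv2.imwrite('pics/t15a.png',cv2.resize(d['color'][130:220,300:400],None,fx=6,fy=6,interpolation=2))
E
```

```text
t 21.5 pos [ 486.7 -387.1  221.4] xaxis -58.53 tilt [ 0.  0. -1.] q [-0.69  0.4   1.47  0.    1.27  0.33] F [-0.3 -0.2 -0.5] M [-0.16  0.16 -0.02] w 15.9
turn 0.14 then shift mm [ -0.3   2.1 159.4]
t 21.5 pos [ 486.7 -387.1  221.4] xaxis -58.53 tilt [ 0.  0. -1.] q [-0.69  0.4   1.47  0.    1.27  0.33] F [-0.3 -0.2 -0.5] M [-0.16  0.16 -0.02] w 15.9
```

View pics/t15a.png

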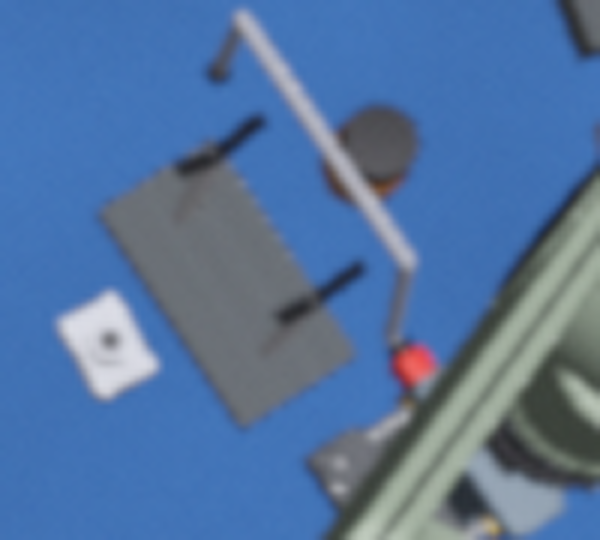

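View pics/s15a.png

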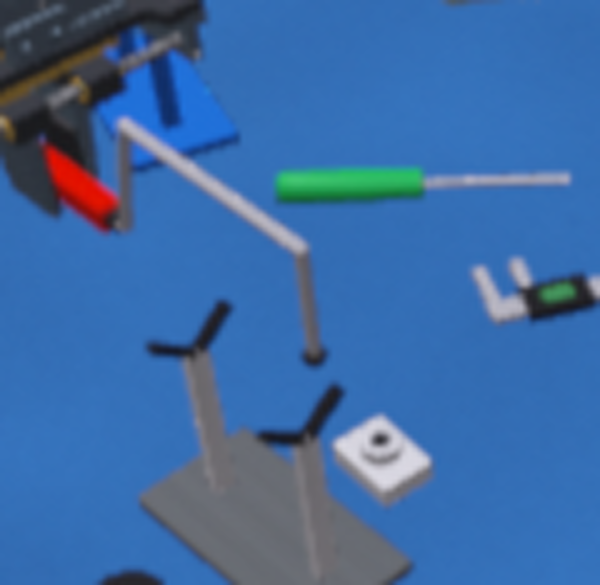

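Emit:
{"op": "jog_arm", "data": {
  "targets": [
    [-0.001,0.0015,0.02,0.1],
    [0,0,0.025,0],
    [0,0,0.025,0],
    [0,0,0.025,0],
    [0,0,0.02,0],
    [0,0,0.015,0],
    [0,0,0.01,0],
    [0,0,0.006,0],
    [0,0,0.004,0],
    [0,0,0,0],
    [0,0,0,0]
  ]
}}

```text
t: 22.98
tcp_pos: [484.4, -387.6, 72.0]
tcp_rot: [2.738, -1.539, 0.002]
force: [0.7, -0.0, -1.9]
gripper_width: 16.0
```

```bash
python3 - <<'E'
from h import *
s,M=info()
d2=snap('scene','s16');cv2.imwrite('pics/s16a.png',cv2.resize(d2['color'][220:340,160:280],None,fx=5,fy=5,interpolation=2))
E
```

```text
t 22.98 pos [ 484.4 -387.6   72. ] xaxis -58.69 tilt [ 0.001 -0.001 -1.   ] q [-0.69  0.52  1.67 -0.    0.95  0.33] F [ 0.7 -0.  -1.9] M [-0.11  0.13  0.01] w 16.0
```

View pics/s16a.png

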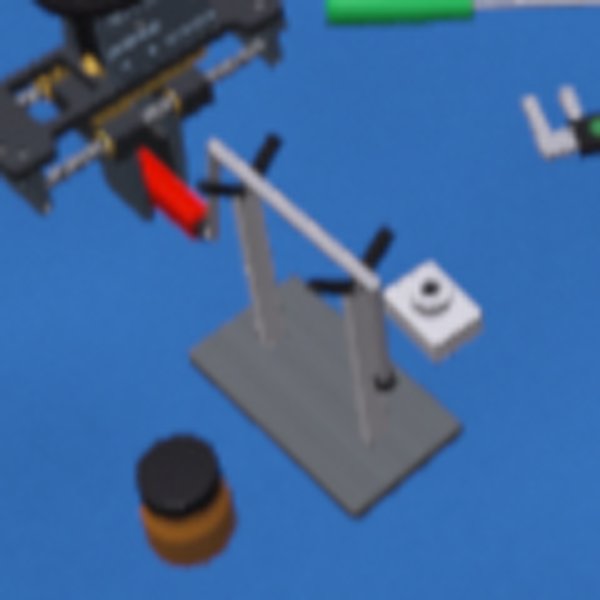

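The bar is over both forks, about 10 mm above its seat. I'll ease it down.

Emit:
{"op": "jog_arm", "data": {
  "targets": [
    [0,0,0.003,0],
    [0,0,0.003,0],
    [0,0,0.0025,0],
    [0,0,0,0],
    [0,0,0,0]
  ]
}}

```text
t: 23.65
tcp_pos: [484.2, -387.5, 63.0]
tcp_rot: [2.739, -1.539, 0.0]
force: [-0.4, -0.4, -1.6]
gripper_width: 16.1
```

Emit:
{"op": "jog_arm", "data": {
  "targets": [
    [0,0,0.0015,0],
    [0,0,0,0]
  ]
}}

```text
t: 23.9
tcp_pos: [484.1, -387.4, 61.4]
tcp_rot: [2.738, -1.54, -0.0]
force: [0.2, -0.3, -0.3]
gripper_width: 15.6
```

Emit:
{"op": "jog_arm", "data": {
  "targets": [
    [0,0,0.001,0],
    [0,0,0,0],
    [0,0,0,0]
  ]
}}

```text
t: 24.28
tcp_pos: [484.4, -387.5, 60.9]
tcp_rot: [-2.738, 1.54, -0.001]
force: [-0.7, 0.6, 2.2]
gripper_width: 16.0
```

Emit:
{"op": "jog_arm", "data": {
  "targets": [
    [0,0,0,0],
    [0,0,0,0],
    [0,0,0,0]
  ],
  "hand": 0.0,
  "force": 5
}}

```text
t: 24.65
tcp_pos: [484.4, -387.4, 60.6]
tcp_rot: [-2.739, 1.539, -0.001]
force: [1.1, 0.4, 1.7]
gripper_width: 16.1
```

Emit:
{"op": "jog_arm", "data": {
  "targets": [
    [0,0,0,0],
    [0,0,0,0],
    [0,0,0,0],
    [0,0,0,0]
  ],
  "hand": 0.03
}}

```text
t: 25.15
tcp_pos: [484.1, -387.5, 60.4]
tcp_rot: [2.738, -1.54, -0.0]
force: [-0.5, 0.1, 0.4]
gripper_width: 29.9
```

Emit:
{"op": "jog_arm", "data": {
  "targets": [
    [0,0,0,0],
    [0,0,0,0],
    [0,0,0,0],
    [0,0,0,0],
    [0,0,0,0]
  ],
  "hand": 0.0912
}}

```text
t: 25.78
tcp_pos: [484.2, -387.5, 60.5]
tcp_rot: [2.738, -1.54, 0.0]
force: [-0.5, 0.0, -0.6]
gripper_width: 76.8
```

Emit:
{"op": "jog_arm", "data": {
  "targets": [
    [0,0,-0.01,0],
    [0,0,-0.02,0],
    [0,0,-0.03,0],
    [0,0,-0.03,0],
    [0,0,-0.03,0],
    [0,0,-0.03,0],
    [0,0.03,-0.01,0],
    [0,0.04,0,0],
    [0,0.04,0,0],
    [0,0.04,0,0],
    [0,0,0,0]
  ]
}}

```text
t: 27.15
tcp_pos: [354.1, -466.5, 221.3]
tcp_rot: [2.735, -1.544, 0.001]
force: [-0.0, 0.4, 0.2]
gripper_width: 91.1
```

```bash
python3 - <<'E'
from h import *
s,M=info()
d2=snap('scene','s17');cv2.imwrite('pics/s17a.png',cv2.resize(d2['color'][235:335,170:290],None,fx=6,fy=6,interpolation=2));cv2.imwrite('pics/s17f.png',d2['color'])
d=snap('top','t17');cv2.imwrite('pics/t17a.png',cv2.resize(d['color'][140:230,300:390],None,fx=6,fy=6,interpolation=2))
E
python3 lev.py pics/s17.npz|head -1
```

```text
t 27.15 pos [ 354.1 -466.5  221.3] xaxis -58.89 tilt [ 0.    -0.001 -1.   ] q [-0.94  0.34  1.56 -0.    1.24  0.09] F [-0.   0.4  0.2] M [ 0.   -0.02  0.03] w 91.1
orange centroid 378.9767441860465 239.69767441860466 43
```

View pics/s17a.png

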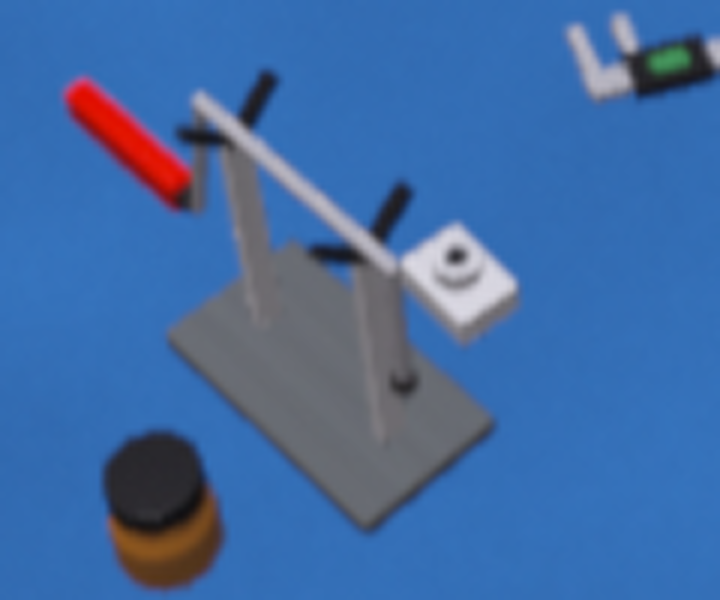

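View pics/t17a.png

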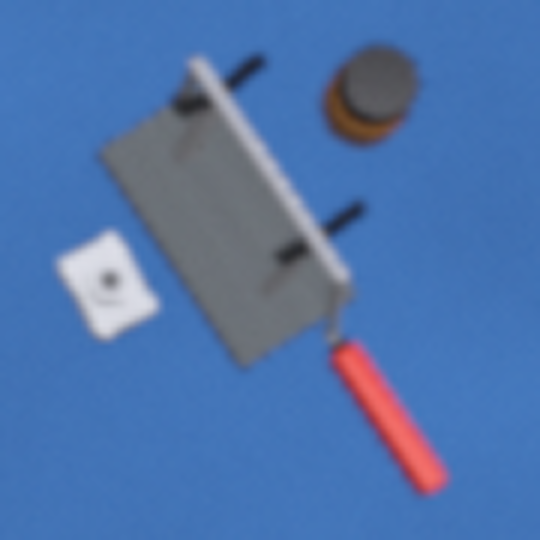

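View pics/s17f.png

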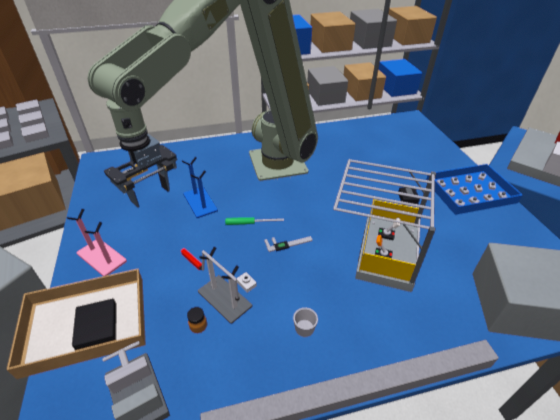

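The rod hangs just as it did in the first pictures: handle end at (430,485) in the top crop and foot at (403,383) in the scene crop. The orange lever is at its stop and the bystanders look unmoved.

```bash
python3 -c "
from h import *
bot.job_done(); info()"
```

```text
the job is handed in; nothing more can be done
the job is handed in; nothing more can be done
```

I pulled the orange switch to its stop with the rod and hung the rod back in both forks. The job was handed in at about 27 s of the 72 s allowed; no verdict is reported.

- **Pull:** I brought the rod in between shield and canopy at 60° to the guard's x axis, so the gripper stayed outside the canopy. I lowered the foot behind the orange paddle and pulled. The wrist force was about 3–4 N while the lever moved and rose to about 11 N with the lever no longer moving, which I took as the stop.
- **Orange lever:** after the pull its paddle showed at the pixel expected for 1.0 rad, to about ±0.06 rad by camera. It was still there in the last picture.
- **White lever:** it looks unmoved, judged by eye only.
- **Rod:** in the last pictures it lies in both forks within about a pixel of where it started. By my fit to the first pictures that is 3 mm along and 2 mm across from its nominal hanging place.
- **Everything else:** the bystanders look unmoved in the last scene picture, judged by eye. The gripper was open and well clear of the rod.

No check failed or disagreed.

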